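# Nudge the wooden bird back into the seat of its plinth

### The job

The little wooden bird was knocked out of its seat and stands off-centre on its round plinth. Nudge it gently sideways with the fingertips, low down at its foot, until the foot drops into the round recess in the middle of the plinth and the bird sits there flat and upright. Do not pick up, pinch or knock over the bird, leave the plinth where it stands, and leave the ink bottle, the hand stamp and the eraser alone.

Things in the scene. Friction and masses are not known exactly. Their poses are not given: they have to be found in the camera images.
- bird: Wooden bird, 70 mm tall, 0.13 kg, top-heavy: rocks or tips if pushed near the head. Foot: dark disc, 46 mm diameter, 15 mm thick; brass legs, egg body, head within 21 mm of the axis (beak 27). Origin: centre of the foot's underside; z up, beak to -x. Starts on the plinth's top, 15 to 20 mm off its axis, any direction, upright or leaning a little; pushed inward it leans (to 0.2 rad), then drops in.
- plinth: Loose round white marble plinth, 96 mm diameter, 40 mm high, 0.75 kg, standing on the desk. In the middle of its top is a round cork-lined recess with a flat floor, 50 mm diameter, 4 mm deep: the bird's foot has 2 mm of play all round in it, and 11 mm of the foot then stand above the plinth's top. Origin: centre of its underside; z up.
- seat (a point): The centre of the floor of the plinth's recess, 36 mm above the plinth's underside; the bird's origin comes to rest here, within the play.
- ink_bottle: Bystander: square dark ink bottle, 54 x 54 mm, 64 mm tall. Origin: centre of its underside.
- stamp: Bystander: hand stamp with a turned knob, foot 24 x 48 mm, 69 mm tall. Origin: centre of its underside.
- eraser: Bystander: eraser lying flat, 21 x 46 x 12 mm. Origin: centre of its underside.
Mind the look-alikes: they are no part of the job. There is more than one size of the plinth; the one meant has the size given above. Of the things that look like the bird, the middle-sized one is meant.

How it is judged:
By the outcome, as a careful person would: the job done as asked, in the order asked, and still so for the second after the job is handed in, with the robot touching nothing.
It also fails if it takes over 64 s, if anything falls off the work surface, if the arm or the gripper's body presses on something with over 40 N, if the wrist force passes 120 N, or if a joint passes its speed limit or range.

### The arm

A 7-joint arm with a two-finger parallel gripper is mounted at the origin on a cart in front of the work surface, level with it; the furniture and walls round the work are solid. World frame = base frame: x ahead of the robot, y to its left, z up, the work surface at z = 0. Lengths are in m, angles in rad, forces in N, time in s.
With the tool pointing down it reaches from about 0.35 to 0.9 m from the base axis. Payload 19.9 kg.
Tool frame: the origin (TCP) lies midway between the tips of the shut fingers; the grasp point (between the pads) lies 19 mm behind it; z points along the fingers, y is the line along which they close (so a half turn about z gives the same grasp; the last joint's range is limited). The gripper opens to 94 mm and grips with 3 to 60 N. Pads are 16 mm wide; open, the fingers measure 119 mm over their backs; the gripper's body (75 mm by 177 mm) begins 78 mm behind the grasp point.
Start: joints at [-1.357, 0.417, -0.01, 1.614, 0.005, 1.111, -0.053], TCP at [0.158, 0.605, 0.205] pointing down, gripper open.
Joint ranges: [-2.81, 2.81], [-0.39, 2.02], [-1.27, 1.25], [0.06, 2.57], [-1.19, 4.33], [0.19, 2], [-2.82, 2.82]. Speed limits (rad/s): [1.89, 1.89, 2.39, 2.39, 3.01, 3.01, 3.01].

### API

Orientations are given as a rotation vector (axis times angle).
In Python, from station import bot gives the robot as it stands. The module is installed in compiled form; this text tells all that it offers.
- The arm moves only by the tool drive_tool, never from a script. Its argument "motion" is a list of rows, each a list of 3 entries, a list of its own where there are three numbers: the turn, a rotation vector about the tool's x, y, z in degrees, then the shift along the tool's x, y, z in mm, then the gripper command: -1 is shut, 1 is fully open, values between are in proportion. In form: [[[ax, ay, az], [tx, ty, tz], grip], ...]. A call has 1 to 12 rows; each row shifts and turns the commanded pose from where the row before left it, along the tool's axes as they then stand; what a row does not reach is not made up. A row lasts 1/8 s, in which the tool goes at most 62.5 mm and 10.7 degrees, less where a joint would pass 70% of its speed; a pose out of reach is approached as far as the arm can. A call is refused whole if a number of a shift passes 62.5 or a number of a turn 10.7, either way. A call with a gripper value outside its range is refused whole. The fingers move at their own pace and stop on an object; "newtons" is the grip in N (left out, the last holds). Time passes only in rows, so rows that do not move let the fingers close. It gives the time, the measured TCP pose, the force, the opening and the grip force at its end, in the units of the state.
- bot.get_state(): the state, without advancing time (a new reading comes with each control period).
- bot.snapshot(name): name is "scene" or "top" or "wrist"; returns (picture, depth): 480x640x3 uint8, blue, green, red; 480x640 float32, m along the optical axis (not along the pixel's ray), 0 where there is no reading.
- bot.camera_info(name): a dict with "fx", "fy", "cx", "cy" (pixels), "rvec" (rotation vector, rad) and "tvec" (3), from world to camera coordinates, as OpenCV has them; the wrist camera has in their place "tool_from_camera" (4x4, takes a point from camera to tool coordinates, whose origin is the TCP and whose axes are the flange's). Camera axes: x right, y down, z forward; pixel columns grow to the right and rows downward; lengths in m; the calibration is good to about 2 mm. The wrist camera is an equidistant fisheye: a pixel r from the principal point sees the ray r / f radians off the axis. A picture is of the moment at which its call begins: read the wrist's pose just before it. camera_info takes no time and is no camera call.
- bot.hand_in(): hands the job in; it is judged then, once.
The state is a dict: "clock": time; "qpos": joint angles; "qd": joint speeds; "effort": joint torques, N m; "ee_pos": TCP position; "eef_rot": TCP orientation; "force": force on the tool from outside, world axes, zero at the start; "torque": the same for the moment, N m; "grip_width": opening from 0.0 (shut) to 1.0 (fully open); "grip_force": force on a finger pad.
Only numpy, scipy, OpenCV 4.12 (cv2) and the standard library are available. Lean on these libraries where they do the work, as an engineer would, in place of code of your own. Each camera call takes 0.05 s, during which the arm holds its last target. There are 200 camera calls.

## Working session

There is one attempt and no reset: what is moved stays moved. The work goes in short steps, Python scripts to look and compute and a tool call to move; the robot and the scene stay as the last step left them, time stands still between calls to the robot, and variables do not carry over. Pictures are saved under pics/ and viewed, at most 10 in all, crops included, and the job is handed in when it is done.

Besides the shell and the picture viewer there is one more tool, called after "Call:" as name([rows], argument=value, ...), one row to a line, values as JSON. drive_tool: Moves the arm, as the interface text tells. Its arguments: {"type":"object","properties":{"motion":{"type":"array"},"newtons":{"type":"number"}},"required":["motion"]}

```bash
mkdir -p pics; cat > h.py <<'E'
import numpy as np, cv2
from scipy.spatial.transform import Rotation as R
from station import bot
def cam(n):
    c=bot.camera_info(n); return c
def world(n,d,us,vs):
    c=cam(n); us=np.asarray(us,float); vs=np.asarray(vs,float)
    p=np.stack([(us-c['cx'])/c['fx']*d,(vs-c['cy'])/c['fy']*d,d],-1)
    Rm=R.from_rotvec(np.ravel(c['rvec'])).as_matrix()
    return (p-np.ravel(c['tvec']))@Rm
def cloud(n,d):
    v,u=np.mgrid[0:480,0:640]; return world(n,d,u,v)
E
python3 - <<'E'
from h import *
for n in ['scene','top']:
    p,d=bot.snapshot(n); cv2.imwrite(f'pics/{n}1.png',p); np.save(f'pics/{n}1.npy',d)
    print(n,cam(n))
print(bot.get_state())
E
```

```text
scene {'fx': 495.6907532595849, 'fy': 495.6907532595849, 'cx': 323.0949535622826, 'cy': 236.3905113661195, 'rvec': array([ 0.58148562, -2.65948049,  1.1369758 ]), 'tvec': array([0.56951823, 0.18761812, 0.85063911])}
top {'fx': 518.2339371748861, 'fy': 518.2339371748861, 'cx': 326.7726556867237, 'cy': 239.99397937843924, 'rvec': array([ 2.16448682, -2.13585061,  0.13730907]), 'tvec': array([0.07084698, 0.60503294, 0.94925422])}
{'clock': 0.1, 'qpos': array([-1.35750652,  0.41790571, -0.01029214,  1.61409249,  0.00467092,
        1.11075114, -0.05298052]), 'qd': array([ 0.00117129, -0.00203473, -0.00035373, -0.00131177,  0.00129017,
        0.00056063,  0.00090249]), 'effort': array([ 1.04488576e-03, -8.52585053e+01,  6.39524963e-01, -4.26705909e+01,
       -4.89436090e-02,  1.63771649e-02,  5.69748511e-05]), 'ee_pos': array([0.15744786, 0.60448375, 0.20490229]), 'eef_rot': array([-3.99124151e-01, -3.11605671e+00,  1.77496252e-03]), 'force': array([ 0.34949963, -0.58344487, -0.17453165]), 'torque': array([-0.00519094, -0.03997239, -0.02557695]), 'grip_force': 0.0, 'grip_width': 0.9985746520543288}
```

View pics/scene1.png

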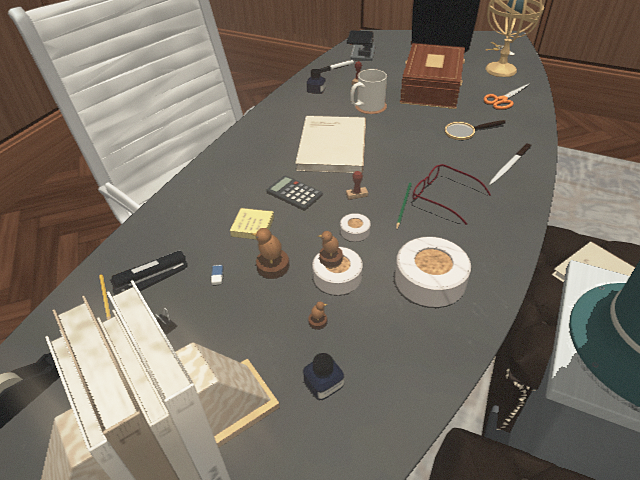

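View pics/top1.png

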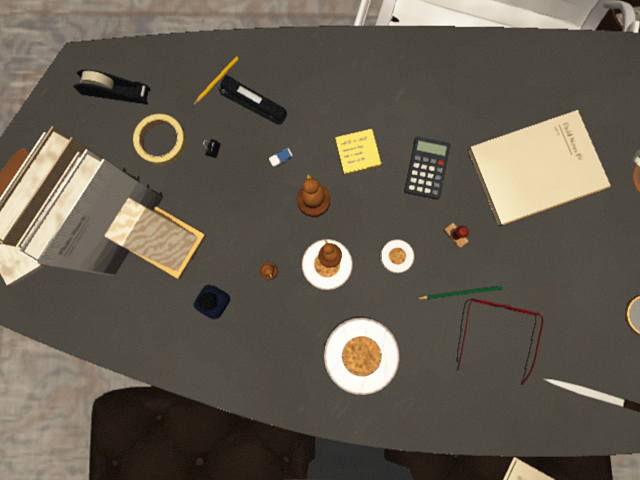

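The scene view shows the target plinth at about (338,270) with the middle bird on it, offset up-left. In the top view the plinth is at about (327,265) and the bird at (330,255). The big bird is at (312,197), the small one at (268,270) and the small plinth at (397,256).

```bash
python3 - <<'E'
from h import *
p=cv2.imread('pics/top1.png'); d=np.load('pics/top1.npy'); W=cloud('top',d)
hsv=cv2.cvtColor(p,cv2.COLOR_BGR2HSV)
def ray(n,u,v,z):
    c=cam(n); Rm=R.from_rotvec(np.ravel(c['rvec'])).as_matrix()
    o=-Rm.T@np.ravel(c['tvec']); r=Rm.T@np.array([(u-c['cx'])/c['fx'],(v-c['cy'])/c['fy'],1]); return o+r*(z-o[2])/r[2]
for u,v in [(327,285),(330,253),(312,190),(268,270),(211,300),(397,243),(457,234),(280,157),(362,325)]: print((u,v),W[v,u].round(3), 'ray', ray('top',u,v,0.04).round(3))
# plinth: white-top points by height
roi=np.zeros(p.shape[:2],bool); roi[230:300,292:362]=1
m=roi&(W[...,2]>.03)
x=W[m]; 
(c,r)=cv2.minEnclosingCircle(x[(x[:,2]<.044)][:,:2].astype(np.float32)); print('plinth',c,r,np.median(x[x[:,2]<.044][:,2]))
for lo,hi in [(.046,.058),(.058,.075),(.075,.095),(.095,.13)]:
    q=x[(x[:,2]>lo)&(x[:,2]<=hi)]; print(lo,len(q),q.mean(0).round(4),q.min(0).round(4),q.max(0).round(4))
b=p[215:315,277:377]; cv2.imwrite('pics/crop1.png',cv2.resize(b,(600,600),interpolation=cv2.INTER_CUBIC))
E
```

```text
(327, 285) [0.518 0.077 0.04 ] ray [0.518 0.077 0.04 ]
(330, 253) [0.573 0.072 0.096] ray [0.579 0.072 0.04 ]
(312, 190) [0.689 0.107 0.092] ray [0.701 0.109 0.04 ]
(268, 270) [0.544 0.188 0.05 ] ray [0.545 0.19  0.04 ]
(211, 300) [0.487 0.29  0.065] ray [0.487 0.295 0.04 ]
(397, 243) [ 0.602 -0.057  0.027] ray [ 0.6   -0.055  0.04 ]
(457, 234) [ 0.616 -0.165  0.06 ] ray [ 0.619 -0.17   0.04 ]
(280, 157) [0.774 0.175 0.014] ray [0.766 0.172 0.04 ]
(362, 325) [0.445 0.012 0.055] ray [0.445 0.011 0.04 ]
plinth (0.5596391558647156, 0.0787629783153534) 0.04809034988284111 0.03935193499766946
0.046 212 [0.5698 0.0722 0.0547] [0.5531 0.0517 0.0467] [0.5967 0.095  0.0579]
0.058 12 [0.5681 0.074  0.0599] [0.5546 0.0556 0.058 ] [0.5868 0.0912 0.075 ]
0.075 121 [0.5709 0.0724 0.0888] [0.5615 0.0597 0.0777] [0.5875 0.0889 0.095 ]
0.095 127 [0.5814 0.076  0.1052] [0.5677 0.0653 0.0951] [0.5979 0.0869 0.1115]
```

View pics/crop1.png

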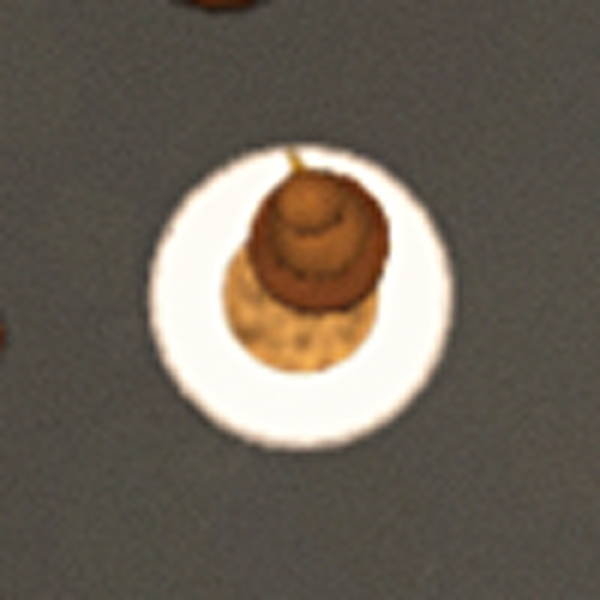

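The crop shows the foot disc at about (319,240) in crop pixels and the plinth and recess centred at about (301,296). The beak points up, towards +x, which is the side I'll push from. I'll tilt the fingers so they clear the beak and hold them slightly apart as a cradle.

```bash
cat >> h.py <<'E'
def ray(n,u,v,z):
    c=cam(n); Rm=R.from_rotvec(np.ravel(c['rvec'])).as_matrix()
    o=-Rm.T@np.ravel(c['tvec']); r=Rm.T@np.array([(u-c['cx'])/c['fx'],(v-c['cy'])/c['fy'],1]); return o+r*(z-o[2])/r[2]
def delta(target,s=None):
    s=s or bot.get_state(); Rm=R.from_rotvec(s['eef_rot']).as_matrix()
    print('pos',s['ee_pos'].round(4),'axes x',Rm[:,0].round(3),'z',Rm[:,2].round(3)); print('tool shift mm',(Rm.T@(np.array(target)-s['ee_pos'])*1000).round(1))
E
python3 - <<'E'
from h import *
p=cv2.imread('pics/top1.png')
hsv=cv2.cvtColor(p,cv2.COLOR_BGR2HSV)
print('foot',ray('top',329.7,254.6,.055),'plinth',ray('top',326.7,264.1,.04))
# same from scene camera: white plinth top and colours by depth
for n in ['scene','top']:
    d=np.load(f'pics/{n}1.npy'); W=cloud(n,d)
    near=np.hypot(W[...,0]-.56,W[...,1]-.079)<.06
    t=near&(abs(W[...,2]-.040)<.005); q=W[t]; c,r=cv2.minEnclosingCircle(q[:,:2].astype(np.float32)); print(n,'plinth',c,r,np.median(q[:,2]))
    f=near&(W[...,2]>.048)&(W[...,2]<.06); q=W[f]; c,r=cv2.minEnclosingCircle(q[:,:2].astype(np.float32)); print(n,'foot',c,r,len(q))
    g=np.hypot(W[...,0]-.69,W[...,1]-.107)<.05; print('big bird top',W[g][:,2].max(), W[g&(W[...,2]>.02)].min(0),W[g&(W[...,2]>.02)].max(0))
c=np.array([.5597,.0788]); f=np.array([.576,.0733]); u=(c-f)/np.linalg.norm(c-f); s=f-40e-3*u
print(u,s); delta([s[0],s[1],.2])
E
```

```text
foot [0.57454306 0.07294577 0.055     ] plinth [0.55791628 0.07841025 0.04      ]
scene plinth (0.5608036518096924, 0.07883933931589127) 0.048603661358356476 0.03936358512249173
scene foot (0.577878475189209, 0.07319696992635727) 0.023788686841726303 272
big bird top 0.10134860989871737 [0.65848462 0.07522109 0.02000356] [0.72438363 0.13922115 0.10134861]
top plinth (0.5595653057098389, 0.07908859103918076) 0.0479523167014122 0.03952292151581761
top foot (0.5755717158317566, 0.07328101247549057) 0.022959034889936447 220
big bird top 0.1037676281477036 [0.65718747 0.07569068 0.0200306 ] [0.72483624 0.13895321 0.10376763]
[-0.94751429  0.31971341] [0.61390057 0.06051146]
pos [0.1574 0.6045 0.2049] axes x [-0.968  0.252 -0.   ] z [-0.    -0.001 -1.   ]
tool shift mm [-578.8 -411.4    5.4]
```

Call:
drive_tool([
  [[0,0,0],[-48,-34,0],-0.49],
  [[0,0,0],[-48,-34,0],-0.49],
  [[0,0,0],[-48,-34,0],-0.49],
  [[0,0,0],[-48,-34,0],-0.49],
  [[0,0,0],[-48,-34,0],-0.49],
  [[0,0,0],[-48,-34,0],-0.49],
  [[0,0,0],[-48,-34,0],-0.49],
  [[0,0,0],[-48,-34,0],-0.49],
  [[0,0,0],[-48,-34,0],-0.49],
  [[0,0,0],[-48,-34,0],-0.49],
  [[0,0,0],[-48,-34,0],-0.49],
  [[0,0,0],[-48,-34,0],-0.49],
])

```text
clock: 1.6
ee_pos: [0.613, 0.0633, 0.2053]
eef_rot: [-0.399, -3.116, 0.0]
force: [-0.4, 1.0, -0.2]
grip_width: 0.256
grip_force: 0.0
```

Call:
drive_tool([
  [[0,0,4],[0,0,0],-0.49],
  [[0,7.5,0],[0,0,0],-0.49],
  [[0,7.5,0],[0,0,0],-0.49],
  [[0,0,0],[0,0,0],-0.49],
  [[0,0,0],[0,0,0],-0.49],
])

```text
clock: 2.22
ee_pos: [0.6119, 0.0648, 0.2051]
eef_rot: [-0.466, -2.846, -0.061]
force: [-1.1, 0.4, 1.2]
grip_width: 0.251
grip_force: 0.0
```

```bash
python3 - <<'E'
from h import *
s=bot.get_state(); print(s['clock'],s['grip_width'],s['force']); delta([.614,.0605,.046],s)
E
```

```text
2.225 0.25148772614024933 [-1.13803922  0.42712438  1.15011305]
pos [0.6119 0.0648 0.2051] axes x [-0.916  0.308  0.258] z [-0.244  0.082 -0.966]
tool shift mm [-44.2  -3.4 152.9]
```

Call:
drive_tool([
  [[0,0,0],[-9,-0.7,31],-0.49],
  [[0,0,0],[-9,-0.7,31],-0.49],
  [[0,0,0],[-9,-0.7,31],-0.49],
  [[0,0,0],[-9,-0.7,31],-0.49],
  [[0,0,0],[-5,-0.4,17],-0.49],
  [[0,0,0],[0,0,0],-0.49],
  [[0,0,0],[0,0,0],-0.49],
])

```text
clock: 3.1
ee_pos: [0.6147, 0.0609, 0.06]
eef_rot: [-0.466, -2.847, -0.062]
force: [-0.0, -0.1, -0.1]
grip_width: 0.257
grip_force: 0.0
```

```bash
python3 - <<'E'
from h import *
s=bot.get_state(); print(s['clock'],s['grip_width'],s['force']); delta([.614,.0605,.046],s)
p,d=bot.snapshot('scene'); a=cv2.resize(p[200:320,260:420],(800,600),interpolation=cv2.INTER_CUBIC); cv2.imwrite('pics/s2.png',a)
E
```

```text
3.1 0.2568279696588246 [-0.00221981 -0.11729116 -0.12813171]
pos [0.6147 0.0609 0.06  ] axes x [-0.916  0.308  0.257] z [-0.243  0.082 -0.966]
tool shift mm [-3.1 -0.6 13.7]
```

View pics/s2.png

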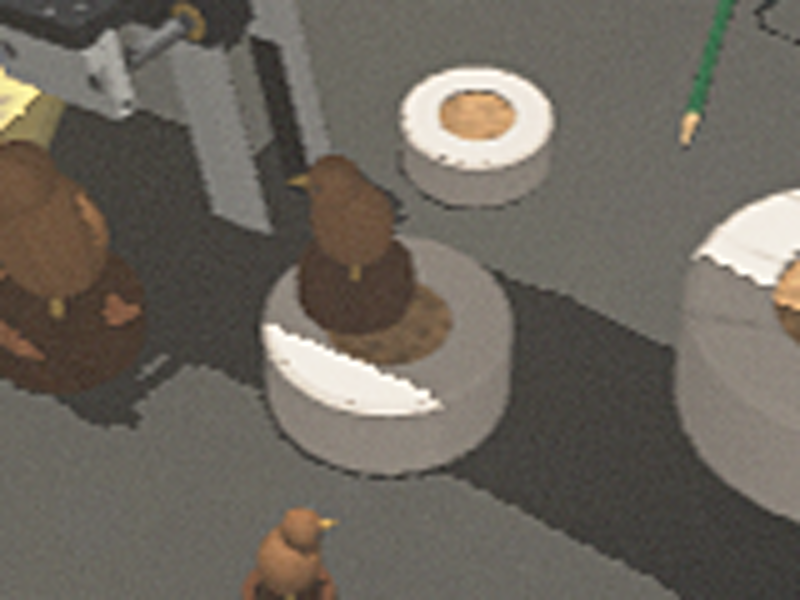

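The fingers stand behind the bird at about (240,200) and (330,150), with the beak pointing into the gap. They clear the big bird. I'll lower the last 14 mm and advance.

Call:
drive_tool([
  [[0,0,0],[-3.1,-0.6,13.7],-0.49],
  [[0,0,0],[0,0,0],-0.49],
  [[0,0,0],[4.8,0,1.3],-0.49],
  [[0,0,0],[4.8,0,1.3],-0.49],
  [[0,0,0],[0,0,0],-0.49],
  [[0,0,0],[0,0,0],-0.49],
])

```text
clock: 3.9
ee_pos: [0.604, 0.0636, 0.0448]
eef_rot: [-0.466, -2.845, -0.061]
force: [0.4, -0.3, 0.1]
grip_width: 0.252
grip_force: 0.0
```

```bash
cat > chk.py <<'E'
import sys
from h import *
s=bot.get_state(); print(s['clock'],s['force'].round(2)); delta([.5597+.0273*.947,.0788-.0273*.32,.046],s)
for n in ['scene','top']:
    p,d=bot.snapshot(n); W=cloud(n,d); near=np.hypot(W[...,0]-.56,W[...,1]-.079)<.06
    hsv=cv2.cvtColor(p,cv2.COLOR_BGR2HSV); col=hsv[...,1]>90
    for lo,hi in [(.036,.044),(.046,.06),(.065,.12)]:
        m=near&(W[...,2]>lo)&(W[...,2]<hi)
        if lo>.04: m&=col
        q=W[m]
        if len(q)>5:
            c,r=cv2.minEnclosingCircle(q[:,:2].astype(np.float32)); print(n,lo,np.round(c,4),round(r,4),len(q),'zmed/max',np.median(q[:,2]).round(4),q[:,2].max().round(4))
    if len(sys.argv)>1 and n in sys.argv[2]:
        b=p[200:320,260:420]; cv2.imwrite(f'pics/{sys.argv[1]}_{n}.png',cv2.resize(b,(800,600),interpolation=cv2.INTER_CUBIC))
E
python3 chk.py a scene
```

```text
3.9 [ 0.43 -0.28  0.07]
pos [0.604  0.0636 0.0448] axes x [-0.916  0.308  0.258] z [-0.245  0.082 -0.966]
tool shift mm [19.2  0.3  3.9]
scene 0.036 [0.5651 0.0779] 0.0527 989 zmed/max 0.0394 0.0439
scene 0.046 [0.5784 0.0751] 0.0219 60 zmed/max 0.0544 0.0581
scene 0.065 [0.5812 0.0764] 0.0187 266 zmed/max 0.0922 0.1119
```

Call:
drive_tool([
  [[0,0,0],[1.9,0,0.4],-0.49],
  [[0,0,0],[1.9,0,0.4],-0.49],
  [[0,0,0],[1.9,0,0.4],-0.49],
  [[0,0,0],[1.9,0,0.4],-0.49],
  [[0,0,0],[1.9,0,0.4],-0.49],
  [[0,0,0],[0,0,0],-0.49],
])

```text
clock: 4.75
ee_pos: [0.5945, 0.0667, 0.0451]
eef_rot: [-0.466, -2.845, -0.061]
force: [0.9, -0.4, -0.7]
grip_width: 0.256
grip_force: 0.0
```

```bash
python3 chk.py b scene
```

```text
4.75 [ 0.94 -0.36 -0.69]
pos [0.5945 0.0667 0.0451] axes x [-0.915  0.308  0.259] z [-0.246  0.083 -0.966]
tool shift mm [9.4 0.3 1.6]
scene 0.036 [0.5609 0.0796] 0.0481 927 zmed/max 0.0395 0.044
scene 0.046 [0.5683 0.0769] 0.0225 60 zmed/max 0.054 0.0589
scene 0.065 [0.5676 0.0836] 0.0176 252 zmed/max 0.0904 0.1112
```

View pics/b_scene.png

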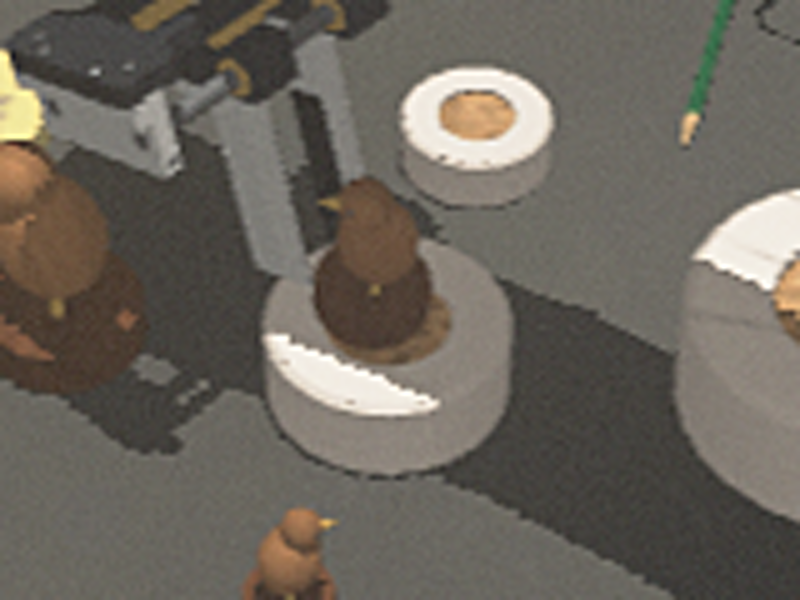

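The bird has moved inward and leans slightly towards the recess; the plinth has not moved. I'll continue in slow steps.

Call:
drive_tool([
  [[0,0,0],[1.5,0,0.4],-0.49],
  [[0,0,0],[1.5,0,0.4],-0.49],
  [[0,0,0],[1.5,0,0.4],-0.49],
  [[0,0,0],[1.5,0,0.4],-0.49],
  [[0,0,0],[0.8,0,0.2],-0.49],
  [[0,0,0],[0,0,0],-0.49],
])

```text
clock: 5.6
ee_pos: [0.588, 0.0689, 0.0452]
eef_rot: [-0.466, -2.845, -0.061]
force: [-0.5, -0.2, 0.8]
grip_width: 0.261
grip_force: 0.1
```

```bash
python3 chk.py c scene
```

```text
5.6 [-0.52 -0.23  0.77]
pos [0.588  0.0689 0.0452] axes x [-0.915  0.308  0.259] z [-0.245  0.082 -0.966]
tool shift mm [ 2.8  0.3 -0.1]
scene 0.036 [0.5603 0.0794] 0.0485 907 zmed/max 0.0397 0.044
scene 0.046 [0.5628 0.0789] 0.0224 54 zmed/max 0.0526 0.0573
scene 0.065 [0.5633 0.0845] 0.0171 253 zmed/max 0.0891 0.1102
```

View pics/c_scene.png

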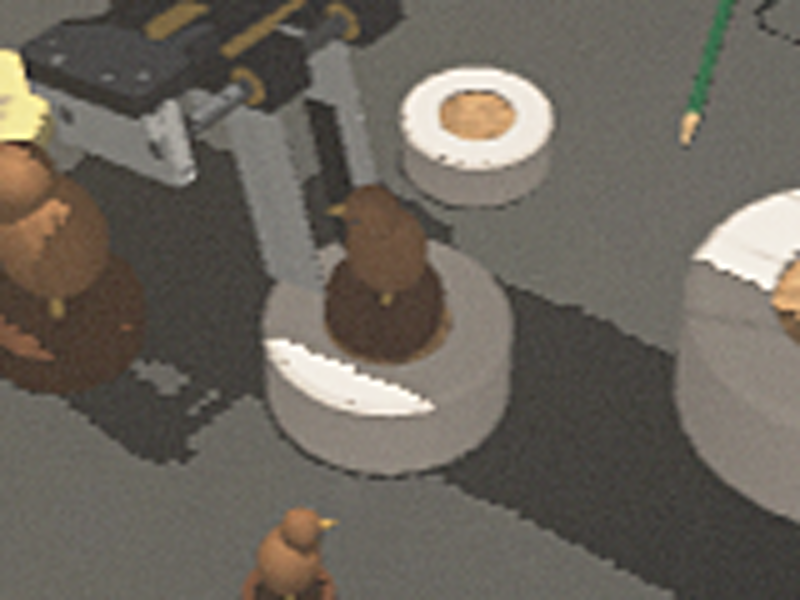

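The foot is nearly in; a thin cork crescent still shows at (445,330).

Call:
drive_tool([
  [[0,0,0],[1,0,0.2],-0.49],
  [[0,0,0],[0.7,0,0.2],-0.49],
  [[0,0,0],[0,0,0],-0.49],
  [[0,0,0],[0,0,0],-0.49],
])

```text
clock: 6.2
ee_pos: [0.5864, 0.0694, 0.0452]
eef_rot: [-0.466, -2.845, -0.061]
force: [0.0, 0.5, 0.0]
grip_width: 0.253
grip_force: 0.2
```

```bash
python3 chk.py d scene
```

```text
6.2 [0.01 0.52 0.  ]
pos [0.5864 0.0694 0.0452] axes x [-0.915  0.308  0.259] z [-0.245  0.082 -0.966]
tool shift mm [ 1.2  0.3 -0.5]
scene 0.036 [0.561  0.0789] 0.0483 910 zmed/max 0.0397 0.0436
scene 0.046 [0.5613 0.0808] 0.0222 63 zmed/max 0.0511 0.0562
scene 0.065 [0.5703 0.07  ] 0.028 266 zmed/max 0.0876 0.1074
```

The heights dropped about 4 mm, so the bird seems seated. I'll back off, rise and look.

Call:
drive_tool([
  [[0,0,0],[-3.9,0,-1.1],-0.49],
  [[0,0,0],[-9.6,0,-2.6],-0.49],
  [[0,0,0],[-19.2,0,-5.2],-0.49],
  [[0,0,0],[7,0,-29],-0.49],
  [[0,0,0],[10,0,-40],-0.49],
  [[0,0,0],[10,0,-40],-0.49],
  [[0,0,0],[0,-60,0],-0.49],
  [[0,0,0],[0,-60,0],-0.49],
  [[0,0,0],[0,-60,0],-0.49],
  [[0,0,0],[0,0,0],-0.49],
])

```text
clock: 7.55
ee_pos: [0.562, -0.1181, 0.1582]
eef_rot: [-0.476, -2.844, -0.059]
force: [0.4, 0.3, -0.3]
grip_width: 0.251
grip_force: 0.0
```

```bash
python3 chk.py e scene,top
```

```text
7.55 [ 0.43  0.31 -0.35]
pos [ 0.562  -0.1181  0.1582] axes x [-0.913  0.315  0.258] z [-0.245  0.082 -0.966]
tool shift mm [  8.8 185.8 118. ]
scene 0.036 [0.5603 0.079 ] 0.0484 964 zmed/max 0.0396 0.0438
scene 0.046 [0.5617 0.0789] 0.0225 136 zmed/max 0.0509 0.0569
scene 0.065 [0.565  0.0832] 0.0183 267 zmed/max 0.0886 0.1077
top 0.036 [0.5595 0.0789] 0.0479 1420 zmed/max 0.0399 0.044
top 0.046 [0.5598 0.0781] 0.0229 206 zmed/max 0.0512 0.0568
top 0.065 [0.5628 0.079 ] 0.0176 242 zmed/max 0.0913 0.1079
```

View pics/e_scene.png

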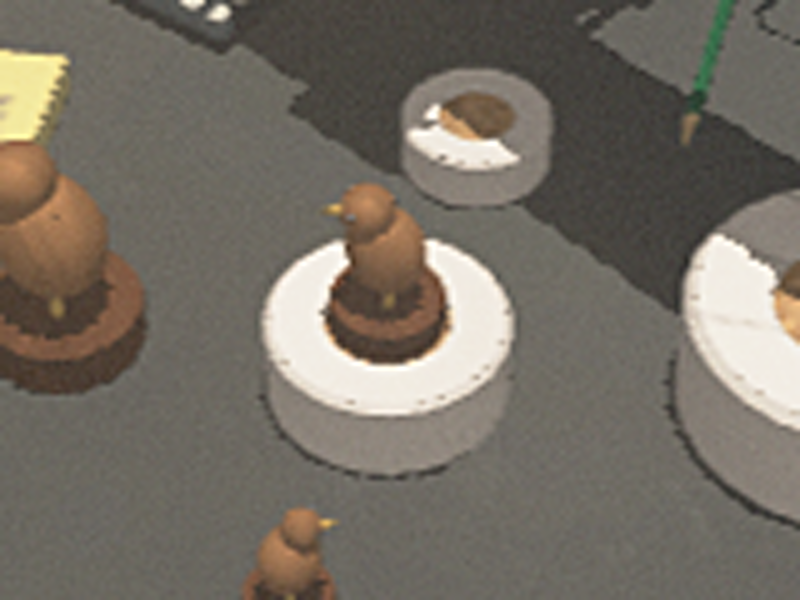

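```bash
ls pics
```

```text
a_scene.png
b_scene.png
c_scene.png
crop1.png
d_scene.png
e_scene.png
e_top.png
s2.png
scene1.npy
scene1.png
top1.npy
top1.png
```

The bird now sits in the recess, with the foot at about (387,315) in the crop and an even cork rim around it. One tilt check, then I'll hand in.

```bash
python3 - <<'E'
from h import *
p,d=bot.snapshot('top'); W=cloud('top',d)
r=np.hypot(W[...,0]-.5598,W[...,1]-.0781); q=W[(r<.0215)&(W[...,2]>.045)&(W[...,2]<.056)]
A=np.c_[q[:,:2]-[.5598,.0781],np.ones(len(q))]; k=np.linalg.lstsq(A,q[:,2],rcond=None)[0]; print(k,len(q))
if np.hypot(*k[:2])<.05: print(bot.hand_in())
E
```

```text
[-0.00625201  0.00038197  0.05119379] 172
the job is handed in; nothing more can be done
None
```

The bird sits flat and upright in the plinth's recess, centred to about 1 mm; the plinth did not measurably move, the robot was touching nothing at the end, and the job is handed in.

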